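# Put the checked plug gauge back in its own hole

## Task

Put the plug gauge that stands inside the yellow corner marks back into the hole of the storage rack that fits its diameter, pressing it gently but fully home until its flange rests on the white strip, then let go. The strip can be clamped a little to either side in its channel, so feel for the hole with light pressure. Leave the other two gauges and everything else where they are.

Things in the scene. Friction and masses are not known exactly. Their poses are not given: they have to be found in the camera images.
- plug14: plug gauge with a red handle, standing upright. Origin: centre of its foot, z up through the handle: plain steel gauging cylinder 14 mm in diameter from 0 to 32 mm (1.2 mm chamfer), steel flange 30 mm in diameter from 32 to 38 mm, round handle 20 mm in diameter from 38 to 80 mm (grip it there). About 0.14 kg.
- plug18: plug gauge with a yellow handle, standing upright. Origin: centre of its foot, z up through the handle: plain steel gauging cylinder 18 mm in diameter from 0 to 32 mm (1.2 mm chamfer), steel flange 30 mm in diameter from 32 to 38 mm, round handle 20 mm in diameter from 38 to 80 mm (grip it there). About 0.14 kg.
- plug22: plug gauge with a green handle, standing upright. Origin: centre of its foot, z up through the handle: plain steel gauging cylinder 22 mm in diameter from 0 to 32 mm (1.2 mm chamfer), steel flange 30 mm in diameter from 32 to 38 mm, round handle 20 mm in diameter from 38 to 80 mm (grip it there). About 0.14 kg.
- marked_spot (a point): middle of the square of four yellow corner marks (56 mm across) on top of the granite plate; exactly one of the three plug gauges, any of them, stands on it at the start
- plate: fixed dark granite plate, 160 mm (x) by 250 mm (y), 30 mm high, origin at the centre of its underside. Three places in a row along its y axis, at y = -80 mm (the marked spot), 0 and +80 mm, x = 0 (each gauge within about 6 mm of its place), hold the three gauges in any order
- rack: fixed storage rack: blue channel 64 mm (x) by 232 mm (y), walls 26 mm high, origin at the centre of its underside, z up. It carries a white strip, 51 by 196 mm, top 50 mm above the origin, with a graded row of four round holes along the rack's y axis at x = 0. A force of 25 N or more between a gauge and the rack or strip spoils them: 3 to 6 N is plenty to search, about 10 N to push home.
- row_middle (a point): point of the rack 50 mm above its origin, axes as the rack's. With the strip mid-channel the holes' centres are at y = -66, -22, +22, +66 mm from it. But the strip is clamped up to 9 mm either way along y, which no reading tells (the end gaps of 1 to 19 mm show it): feel for the hole by sliding the foot lightly along the middle line until it drops in. The strip itself holds still (80 N).
- row_small_end (a point): mid-channel place of the mouth of the smallest hole (-y end), a point of the rack, not of the strip. Holes are for gauges of 14, 18, 22 and 26 mm in order from here, each 1.5 mm wider than its gauge and 42 mm deep
- row_large_end (a point): mid-channel place of the mouth of the largest hole (+y end), a point of the rack. In every hole a brass lifter stands 14 mm below the strip's top, held by friction of about 7 N and staying where it is pushed: push the gauge down 18 mm farther against it until its flange rests on the strip (foot then 18 mm above the rack's origin)
- ring_gauge: steel setting ring, 48 mm outside, 16 mm high, lying flat; origin at the centre of its underside; leave it alone
- loupe: orange magnifying loupe, 38 mm wide, 34 mm high, standing; origin at the centre of its underside; leave it alone
- cleaner: white bottle with a blue cap, 52 mm wide, 130 mm high, standing; origin at the centre of its underside; leave it alone
- caliper: slide caliper lying flat, 210 mm long along its y axis, 12 mm thick; origin at the centre of its underside; leave it alone
Mind the look-alikes: they are no part of the job. Leave any blue or orange look-alike of the plug22 alone.

How it is judged:
On the way:
1. the gauge has been taken away from the marked spot (horizontal distance between each of plug14, plug18, plug22 and marked_spot above 0.04 m), for 0.2 s.
At the end, for the whole second after the job is handed in: The gauge from the marked spot stands upright (within 0.08 rad) and still in the hole of its own diameter, its flange within 2.5 mm of the strip's top; no gauge is within 40 mm of the marked spot; the other two gauges are upright and within 15 mm of where they were; all are released (all of step 1 and ((z of plug14 in the frame of rack below 0.0205 m and x of plug14 in the frame of rack between -0.006 and 0.006 m and y of plug14 in the frame of rack between -0.079 and -0.053 m and angle between plug14's own z axis and vertical below 0.08 rad and linear speed of plug14 below 0.02 m/s and distance of each of plug18, plug22 from where it was at the start of the episode below 0.015 m and angle between each of plug18, plug22's own z axis and vertical below 0.1 rad) or (z of plug18 in the frame of rack below 0.0205 m and x of plug18 in the frame of rack between -0.006 and 0.006 m and y of plug18 in the frame of rack between -0.035 and -0.009 m and angle between plug18's own z axis and vertical below 0.08 rad and linear speed of plug18 below 0.02 m/s and distance of each of plug14, plug22 from where it was at the start of the episode below 0.015 m and angle between each of plug14, plug22's own z axis and vertical below 0.1 rad) or (z of plug22 in the frame of rack below 0.0205 m and x of plug22 in the frame of rack between -0.006 and 0.006 m and y of plug22 in the frame of rack between 0.009 and 0.035 m and angle between plug22's own z axis and vertical below 0.08 rad and linear speed of plug22 below 0.02 m/s and distance of each of plug14, plug18 from where it was at the start of the episode below 0.015 m and angle between each of plug14, plug18's own z axis and vertical below 0.1 rad))); the robot touches nothing.
It fails at once if a gauge is pressed on the rack with more than 25 N (contact force between any of plug14, plug18, plug22 and rack above 25 N).
It fails at once if the ring, loupe, bottle or caliper is moved by more than 20 mm (distance of any of ring_gauge, loupe, cleaner, caliper from where it was at the start of the episode above 0.02 m).
It also fails if it takes over 54 s, if anything falls off the work surface, if the arm or the gripper's body presses on something with over 40 N, if the wrist force passes 120 N, or if a joint passes its speed limit or range.

## Robot

A 7-joint arm with a two-finger parallel gripper is mounted at the origin on the work surface. World frame = base frame: x ahead of the robot, y to its left, z up, the work surface at z = 0. Lengths are in m, angles in rad, forces in N, time in s.
With the tool pointing down it reaches from about 0.425 to 1.025 m from the base axis. Payload 9.4 kg.
Tool frame: the origin (TCP) lies at the very end of the fingers, on their centre line; the grasp point (between the pads) lies 19 mm behind it; z points along the fingers, y is the line along which they close (so a half turn about z gives the same grasp; the last joint's range is limited). The gripper opens to 93 mm and grips with 3 to 60 N. Pads are 15 mm wide; open, the fingers measure 128 mm over their backs; the gripper's body (75 mm by 188 mm) begins 65 mm behind the grasp point.
Start: joints at [1.221, 0.599, -0.003, 1.599, 0.002, 0.943, -0.08], TCP at [0.195, -0.698, 0.219] pointing down, gripper open.
Joint ranges: [-2.57, 2.57], [-0.35, 1.97], [-1.29, 1.29], [0.11, 2.56], [-1.05, 4.19], [0.11, 1.86], [-2.63, 2.63]. Speed limits (rad/s): [2.22, 2.22, 3.01, 3.01, 3.14, 3.14, 3.14].

## Interface

Orientations are given as a rotation vector (axis times angle).
In Python, from station import monitor, viewer, ticket gives the robot as it stands.
- The arm moves only by the shell command python3 -m inch 'ROWS' [FORCE]. ROWS is a JSON object of lists of equal length, an entry for each row: "xyz": the shift along the tool's x, y, z in cm, a list of three; "turn": the turn, a rotation vector about the tool's x, y, z in rad, a list of three; "hand": the closure, from 0 (fully open) to 1 (shut). A call has 1 to 10 rows; each row shifts and turns the commanded pose from where the row before left it, along the tool's axes as they then stand; what a row does not reach is not made up. A row lasts 1/12 s, in which the tool goes at most 41.7 mm and 7.16 degrees, less where a joint would pass 70% of its speed; a pose out of reach is approached as far as the arm can. A call is refused whole if a number of a shift passes 4.17 or a number of a turn 0.125, either way. A call with a gripper value outside its range is refused whole. The fingers move at their own pace and stop on an object; FORCE is the grip in N (left out, the last holds). Time passes only in rows, so rows that do not move let the fingers close. It gives the time, the measured TCP pose, the force, the opening and the grip force at its end, in the units of the state.
- monitor.get_obs(): the state, without advancing time (a new reading comes with each control period).
- viewer.grab_frame(name): name is "scene" or "side" or "wrist"; returns a dict with "color" (420x560x3 uint8, red, green, blue), "z_map" (420x560 float32, m along the optical axis (not along the pixel's ray), 0 where there is no reading), "mtx" (3x3 intrinsics, pixels), "pose" (4x4, takes a point from camera to world coordinates); the wrist camera has in their place "mount" (4x4, takes a point from camera to tool coordinates, whose origin is the TCP and whose axes are the flange's). Camera axes: x right, y down, z forward; pixel columns grow to the right and rows downward; lengths in m; the calibration is good to about 2 mm. A picture is of the moment at which its call begins: read the wrist's pose just before it.
- ticket.close_job(): hands the job in; it is judged then, once.
Trained networks look in a picture, given as the dict that the camera call returned (one of the last four; its "shot" number tells which), for a name from the list of things; names that differ only in an ending like _2 or _b are one class to them, and where a whole thing is asked for, a point or a joint stands for the part that bears it (a point fixed in the world has none). Each returns a list of dicts, best first, with "confidence" (0 to 1); they miss things now and then, are a little off and sometimes report something else, mostly with a low value. They report only what shows in the picture. A call takes as long as a camera call. They do not tell look-alikes from the thing itself.
- viewer.find_in(picture, thing): "xyz" ([x, y, z] in m, in the coordinates of the camera as it stood for that picture, good to about 4 mm: the middle of the surface that is visible of it).
- viewer.outline_of(picture, thing): "mask" (420x560 bool, what is visible of it).
The state is a dict: "clock": time; "joints": joint angles; "joint_vel": joint speeds; "joint_torque": joint torques, N m; "eef_pos": TCP position; "tool_rot": TCP orientation; "wrist_force": force on the tool from outside, world axes, zero at the start; "wrist_torque": the same for the moment, N m; "width": finger opening in m; "grip_force": force on a finger pad.
Only numpy, scipy, OpenCV 4.12 (cv2) and the standard library are available. Lean on these libraries where they do the work, as an engineer would, in place of code of your own. Each camera call takes 0.05 s, during which the arm holds its last target. There are 200 camera calls.

## Working session

There is one attempt and no reset: what is moved stays moved. The work goes in short steps, Python scripts to look and compute and a shell command to move; the robot and the scene stay as the last step left them, time stands still between calls to the robot, and variables do not carry over. Pictures are saved under pics/ and viewed, at most 10 in all, crops included, and the job is handed in when it is done.

```bash
mkdir -p pics; ls
cat > h.py <<'E'
import numpy as np, cv2
from station import monitor, viewer, ticket
from scipy.spatial.transform import Rotation as R
def tool():
    o=monitor.get_obs(); T=np.eye(4); T[:3,:3]=R.from_rotvec(o["tool_rot"]).as_matrix(); T[:3,3]=o["eef_pos"]; return o,T
def grab(n):
    o,T=tool(); f=viewer.grab_frame(n)
    f["W"]=T@np.array(f["mount"]) if n=="wrist" else np.array(f["pose"]); return f
def cloud(f):
    z=f["z_map"]; v,u=np.mgrid[:z.shape[0],:z.shape[1]]; K=np.array(f["mtx"])
    p=np.stack([(u-K[0,2])/K[0,0]*z,(v-K[1,2])/K[1,1]*z,z],-1)
    return p@f["W"][:3,:3].T+f["W"][:3,3]
def save(f,n): cv2.imwrite("pics/"+n,f["color"][...,::-1])
E
python3 - <<'E'
from h import *
np.set_printoptions(precision=4,suppress=True)
o,T=tool(); print(o); print(T)
fs={n:grab(n) for n in("scene","side")}
cv2.imwrite("pics/a.png",cv2.resize(np.hstack([fs[n]["color"] for n in fs])[...,::-1],(800,300)))
save(fs["scene"],"scene.png")
for n,f in fs.items():
    for t in["plug14","plug18","plug22","plate","rack","marked_spot","row_middle","row_small_end","row_large_end","caliper","cleaner","loupe","ring_gauge"]:
        print(n,t,[(np.round((f["W"]@[*d["xyz"],1])[:3],3),round(d["confidence"],2)) for d in viewer.find_in(f,t)[:3]])
E
```

```text
pics
{'clock': 0.0, 'joints': array([ 1.2213,  0.6001, -0.0026,  1.6001,  0.0018,  0.9429, -0.0798]), 'joint_vel': array([-0.001 ,  0.0005,  0.0007,  0.0008,  0.0007,  0.0006,  0.0002]), 'joint_torque': array([ -0.0007, -76.5078,   1.4971, -25.2364,  -0.0524,   0.0167,
         0.0001]), 'eef_pos': array([ 0.1952, -0.6977,  0.2178]), 'tool_rot': array([-3.1109, -0.4272,  0.0005]), 'wrist_force': array([ 0.2103, -0.3547, -0.6005]), 'wrist_torque': array([-0.0015, -0.0175, -0.0341]), 'grip_force': 0.0, 'width': 0.09329065835528645}
[[ 0.963   0.2696 -0.0005  0.1952]
 [ 0.2696 -0.963   0.0014 -0.6977]
 [-0.0001 -0.0015 -1.      0.2178]
 [ 0.      0.      0.      1.    ]]
scene plug14 [(array([0.753, 0.233, 0.047]), 0.96), (array([0.426, 0.138, 0.041]), 0.9), (array([0.432, 0.208, 0.042]), 0.9)]
scene plug18 [(array([0.753, 0.233, 0.047]), 0.96), (array([0.426, 0.138, 0.041]), 0.9), (array([0.432, 0.208, 0.042]), 0.9)]
scene plug22 [(array([0.753, 0.233, 0.047]), 0.96), (array([0.426, 0.138, 0.041]), 0.9), (array([0.432, 0.208, 0.042]), 0.9)]
scene plate []
scene rack [(array([ 0.541, -0
[... 760 characters left out ...]
 0.049]), 0.57)]
side plug22 [(array([0.599, 0.087, 0.079]), 0.62), (array([0.743, 0.219, 0.048]), 0.62), (array([0.419, 0.195, 0.049]), 0.57)]
side plate [(array([0.567, 0.133, 0.031]), 0.6)]
side rack [(array([ 0.519, -0.254,  0.047]), 0.77)]
side marked_spot [(array([0.567, 0.132, 0.027]), 0.64)]
side row_middle [(array([ 0.524, -0.252,  0.045]), 0.87)]
side row_small_end [(array([ 0.525, -0.254,  0.047]), 0.85)]
side row_large_end []
side caliper [(array([ 0.773, -0.077,  0.002]), 0.61), (array([ 0.523, -0.252,  0.048]), 0.24)]
side cleaner [(array([ 0.509, -0.47 ,  0.087]), 0.77)]
side loupe [(array([0.75 , 0.134, 0.024]), 0.49)]
side ring_gauge [(array([ 0.402, -0.049,  0.016]), 0.47)]
```

View pics/scene.png

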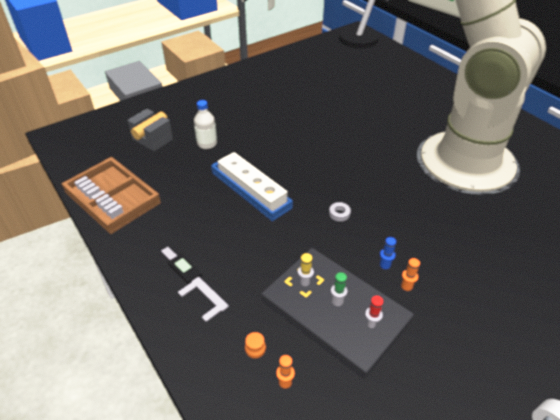

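View pics/a.png

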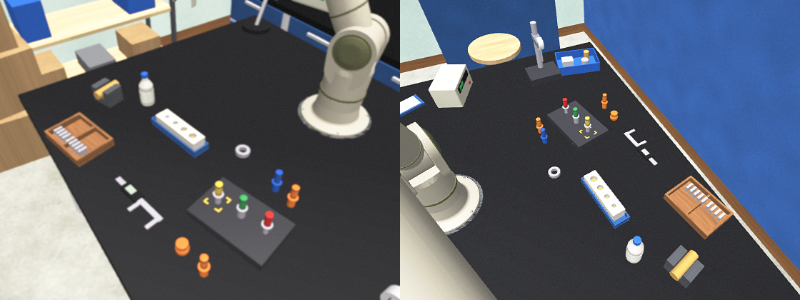

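The yellow gauge (plug18) at scene (306,268) stands in the yellow marks. The rack is at (252,184), with its smallest hole at the upper left. Next I'll measure the gauge and strip from depth.

```bash
cat > m.py <<'E'
from h import *
np.set_printoptions(precision=4,suppress=True)
def measure(f):
    P=cloud(f); hsv=cv2.cvtColor(f["color"],cv2.COLOR_RGB2HSV); ok=f["z_map"]>0
    H,S,V=[hsv[...,i].astype(int) for i in range(3)]
    box=lambda x0,x1,y0,y1:(P[...,0]>x0)&(P[...,0]<x1)&(P[...,1]>y0)&(P[...,1]<y1)&ok
    yel=(H>18)&(H<34)&(S>120)&(V>90)&box(.5,.75,-.05,.3)
    hi=yel&(P[...,2]>.072); lo=yel&(P[...,2]<.04)
    if hi.sum()>5:
        p=P[hi]; top=p[p[:,2]>np.percentile(p[:,2],97)-.004]
        print("handle n",hi.sum(),"mean",p.mean(0),"top mean",top.mean(0),"ztop",p[:,2].max())
    if lo.sum()>5:
        c=cv2.minAreaRect(P[lo][:,:2].astype(np.float32)*1000); print("marks",c)
    w=(S<60)&(V>130)&box(.4,.7,-.38,-.03)&(abs(P[...,2]-.05)<.007)
    if w.sum()>50:
        p=P[w]; print("strip n",w.sum(),"z",np.median(p[:,2]),cv2.minAreaRect(p[:,:2].astype(np.float32)*1000))
    b=(H>100)&(H<125)&(S>120)&box(.4,.7,-.38,-.03)&(P[...,2]>.005)&(P[...,2]<.032)
    if b.sum()>50: print("channel",b.sum(),P[b][:,2].max(),cv2.minAreaRect(P[b][:,:2].astype(np.float32)*1000))
if __name__=="__main__":
    for n in("scene","side"):
        print(n); measure(grab(n))
E
python3 m.py
```

```text
scene
handle n 177 mean [0.6174 0.1071 0.0977] top mean [0.6034 0.0923 0.1094] ztop 0.11188247262360518
marks ((576.2720947265625, 70.1876449584961), (128.69561767578125, 71.06137084960938), 33.93491744995117)
strip n 1158 z 0.04885358897569819 ((528.0721435546875, -223.14248657226562), (55.08740997314453, 200.35797119140625), 7.7215375900268555)
channel 623 0.029995832265424793 ((530.3385620117188, -226.51974487304688), (65.88697814941406, 234.6919403076172), 7.929280757904053)
side
handle n 83 mean [0.6172 0.1013 0.0947] top mean [0.6006 0.0876 0.1097] ztop 0.11225704072376175
marks ((668.94287109375, 126.45478820800781), (235.97262573242188, 89.84451293945312), 37.110130310058594)
strip n 1232 z 0.04939862251845206 ((526.2981567382812, -225.64443969726562), (52.95384979248047, 198.37269592285156), 7.580642223358154)
channel 538 0.02943111278795818 ((522.7578735351562, -231.98922729492188), (64.91618347167969, 233.7826690673828), 9.877793312072754)
```

```bash
cat > go.py <<'E'
from h import *
def delta(tgt,yaxis=None):
    "shift in cm along the tool axes to reach tgt, and yaw (about tool z) to bring tool y parallel to yaxis"
    o,T=tool(); d=T[:3,:3].T@(np.array(tgt)-T[:3,3])*100
    w=None
    if yaxis is not None:
        a=T[:3,:3].T@np.array([*yaxis,0]); w=np.arctan2(-a[0],a[1]); w=(w+np.pi/2)%np.pi-np.pi/2
    tz=T[:3,2]; lv=T[:3,:3].T@np.cross(tz,[0,0,-1])
    print("t",round(o["clock"],2),"tcp",o["eef_pos"].round(4),"shift cm",d.round(2),"yaw",w,"level",lv.round(3),"F",o["wrist_force"].round(2),"w",round(o["width"],4))
E
python3 - <<'E'
from go import *
f=grab("scene");P=cloud(f);hsv=cv2.cvtColor(f["color"],cv2.COLOR_RGB2HSV);H,S=hsv[...,0].astype(int),hsv[...,1]
box=(P[...,0]>.4)&(P[...,0]<.72)&(P[...,1]>-.05)&(P[...,1]<.35)&(P[...,2]>.1)&(P[...,2]<.115)&(S>120)
for n,m in(("yel",(H>18)&(H<34)),("grn",(H>40)&(H<85)),("red",(H<8)|(H>172))):
    p=P[m&box]; print(n,len(p),np.median(p,0).round(4))
p=P[box]
delta([.602,.09,.25],[1,0])
E
```

```text
yel 92 [0.6044 0.0938 0.1089]
grn 77 [0.579  0.1651 0.109 ]
red 111 [0.5624 0.2404 0.1082]
t 1.55 tcp [ 0.1954 -0.6982  0.2186] shift cm [ 60.4  -64.95  -3.14] yaw -1.2979331164065249 level [0. 0. 0.] F [-0.53  1.    0.27] w 0.0929
```

```bash
python3 -m inch '{"xyz":[[2.6,-2.8,-0.3],[2.6,-2.8,-0.3],[2.6,-2.8,-0.3],[2.6,-2.8,-0.3],[2.6,-2.8,-0.3],[2.6,-2.8,-0.3],[2.6,-2.8,-0.3],[2.6,-2.8,-0.3],[2.6,-2.8,-0.3],[2.6,-2.8,-0.3]],"turn":[[0,0,0],[0,0,0],[0,0,0],[0,0,0],[0,0,0],[0,0,0],[0,0,0],[0,0,0],[0,0,0],[0,0,0]],"hand":[0,0,0,0,0,0,0,0,0,0]}' 40
python3 -c "
from go import *
delta([.602,.09,.26],[.96,.27]); print(tool()[0]['joints'])"
```

```text
clock: 2.38
eef_pos: [0.3708, -0.3569, 0.249]
tool_rot: [3.112, 0.427, 0.001]
wrist_force: [1.7, -0.3, -0.2]
width: 0.0928
grip_force: 0.0
t 2.38 tcp [ 0.3708 -0.3569  0.249 ] shift cm [ 34.3  -36.81  -1.11] yaw 1.5693410501095197 level [ 0.001 -0.     0.   ] F [ 1.7  -0.33 -0.25] w 0.0928
[ 0.69643083  0.31078839 -0.05265778  2.03966664  0.02278876  0.79104143
 -0.66780679]
```

```bash
python3 -m inch '{"xyz":[[2.6,-2.8,-0.1],[2.6,-2.8,-0.1],[2.6,-2.8,-0.1],[2.6,-2.8,-0.1],[2.6,-2.8,-0.1],[2.6,-2.8,-0.1],[2.6,-2.8,-0.1],[2.6,-2.8,-0.1],[2.6,-2.8,-0.1],[2.6,-2.8,-0.1]],"turn":[[0,0,0],[0,0,0],[0,0,0],[0,0,0],[0,0,0],[0,0,0],[0,0,0],[0,0,0],[0,0,0],[0,0,0]],"hand":[0,0,0,0,0,0,0,0,0,0]}' 40
python3 -m inch '{"xyz":[[0,0,0],[0,0,0],[0,0,0],[0,0,0],[0,0,0],[0,0,0],[0,0,0],[0,0,0],[0,0,0],[0,0,0]],"turn":[[0,0,-0.125],[0,0,-0.125],[0,0,-0.125],[0,0,-0.125],[0,0,-0.125],[0,0,-0.125],[0,0,-0.125],[0,0,-0.125],[0,0,-0.125],[0,0,-0.125]],"hand":[0,0,0,0,0,0,0,0,0,0]}'
python3 -c "
from go import *
delta([.603,.092,.26],[.96,.27]); print(tool()[0]['joints'])"
```

```text
clock: 3.22
eef_pos: [0.5459, -0.017, 0.2589]
tool_rot: [3.112, 0.427, 0.001]
wrist_force: [0.5, -0.5, -0.0]
width: 0.093
grip_force: 0.0
clock: 4.05
eef_pos: [0.5453, -0.0188, 0.2588]
tool_rot: [2.267, 2.174, 0.0]
wrist_force: [-0.4, 0.7, 0.4]
width: 0.093
grip_force: 0.0
t 4.05 tcp [ 0.5453 -0.0188  0.2588] shift cm [11.31  5.3  -0.12] yaw -0.31607155407425913 level [0. 0. 0.] F [-0.35  0.71  0.41] w 0.093
[ 0.28126678  0.37136043 -0.47166953  1.94580864  0.21704921  0.87328197
 -0.34498982]
```

```bash
python3 -m inch '{"xyz":[[2.8,1.3,0],[2.8,1.3,0],[2.8,1.3,0],[2.8,1.4,0],[0,0,0],[0,0,0],[0,0,0],[0,0,0]],"turn":[[0,0,0],[0,0,0],[0,0,0],[0,0,0],[0,0,-0.11],[0,0,-0.11],[0,0,-0.1],[0,0,0]],"hand":[0,0,0,0,0,0,0,0]}'
python3 - <<'E'
from go import *
import m
f=grab("wrist"); save(f,"w1.png"); print(f["mount"]); m.measure(f); delta([.603,.092,.26],[.96,.27])
E
```

```text
clock: 4.72
eef_pos: [0.6035, 0.0907, 0.2584]
tool_rot: [-1.894, -2.506, 0.0]
wrist_force: [0.2, -0.3, -1.1]
width: 0.093
grip_force: 0.0
[[ 0.001  -0.9575 -0.2883  0.08  ]
 [ 1.      0.0008  0.0009  0.0006]
 [-0.0006 -0.2883  0.9575 -0.1666]
 [ 0.      0.      0.      1.    ]]
handle n 5351 mean [0.6158 0.1212 0.3298] top mean [0.626  0.1195 0.3695] ztop 0.3717471464036019
marks ((677.486328125, 130.84765625), (248.37979125976562, 91.82527923583984), 38.1849365234375)
strip n 1824 z 0.05022053558733941 ((525.54736328125, -195.8467559814453), (51.377098083496094, 141.34007263183594), 7.677205562591553)
channel 713 0.02847459020787313 ((547.9771118164062, -206.24476623535156), (24.92882537841797, 193.66290283203125), 8.246322631835938)
t 4.77 tcp [0.6035 0.0904 0.2585] shift cm [ 0.17 -0.01 -0.15] yaw -0.0040467720839829635 level [-0. -0.  0.] F [ 0.4   0.19 -0.65] w 0.093
```

View pics/w1.png

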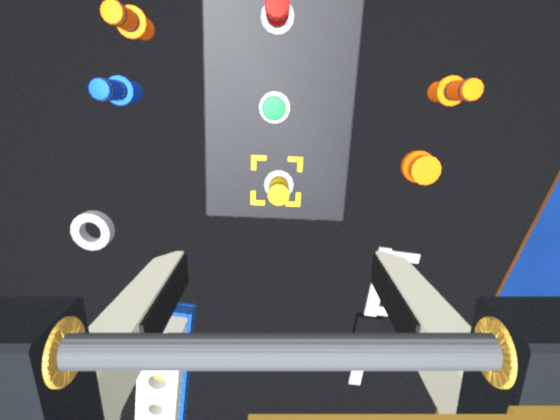

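Wrist view: the yellow gauge is at (279,185), inside the marks, with green behind it at (274,107). The wide fingers fall outside the row. Next I'll locate its handle top precisely.

Run:
```python
from go import *
f=grab("wrist");P=cloud(f);hsv=cv2.cvtColor(f["color"],cv2.COLOR_RGB2HSV);H,S=hsv[...,0].astype(int),hsv[...,1]
u=np.mgrid[:420,:560]; reg=(abs(u[1]-279)<22)&(abs(u[0]-185)<26)
z=P[...,2]; m=reg&(H>18)&(H<34)&(S>120)
t=m&(abs(z-.11)<.004); print(t.sum(),P[t].mean(0).round(4),cv2.minEnclosingCircle(P[t][:,:2].astype(np.float32)*1000))
fl=reg&(S<70)&(abs(z-.068)<.004); print(fl.sum(),cv2.minEnclosingCircle(P[fl][:,:2].astype(np.float32)*1000))
mk=(H>18)&(H<34)&(S>120)&(abs(z-.03)<.006)&(u[0]<230); print("marks",cv2.minAreaRect(P[mk][:,:2].astype(np.float32)*1000))
c,_=cv2.minEnclosingCircle(P[t][:,:2].astype(np.float32)*1000)
delta([c[0]/1e3,c[1]/1e3,.073],[.96,.27])
```

```text
370 [0.6035 0.0909 0.1103] ((603.52392578125, 90.46684265136719), 9.948221206665039)
264 ((603.5863037109375, 90.69538116455078), 14.800577163696289)
marks ((675.0799560546875, 106.09367370605469), (209.42742919921875, 57.589317321777344), 15.94194221496582)
t 4.82 tcp [0.6036 0.0903 0.2586] shift cm [ 0.02  0.   18.56] yaw -0.006008607001163124 level [-0. -0.  0.] F [0.81 0.65 0.39] w 0.0928
```

```bash
python3 -m inch '{"xyz":[[0,0,2.5],[0,0,2.5],[0,0,2.5],[0,0,2.5],[0,0,2.5],[0,0,2],[0,0,2],[0,0,1.5],[0,0,0.6],[0,0,0]],"turn":[[0,0,0],[0,0,0],[0,0,0],[0,0,0],[0,0,0],[0,0,0],[0,0,0],[0,0,0],[0,0,0],[0,0,0]],"hand":[0,0,0,0,0,0,0,0,0,0]}'
python3 -m inch '{"xyz":[[0,0,0],[0,0,0],[0,0,0],[0,0,0],[0,0,0],[0,0,0],[0,0,0],[0,0,0],[0,0,0],[0,0,0]],"turn":[[0,0,0],[0,0,0],[0,0,0],[0,0,0],[0,0,0],[0,0,0],[0,0,0],[0,0,0],[0,0,0],[0,0,0]],"hand":[0.5,0.65,0.75,1,1,1,1,1,1,1]}' 40
```

```text
clock: 5.65
eef_pos: [0.6029, 0.0903, 0.0714]
tool_rot: [-1.902, -2.499, 0.003]
wrist_force: [0.8, -0.9, -0.1]
width: 0.0928
grip_force: 0.0
clock: 6.48
eef_pos: [0.6035, 0.0905, 0.0726]
tool_rot: [-1.9, -2.502, 0.0]
wrist_force: [0.2, -0.1, -0.1]
width: 0.031
grip_force: 0.0
```

```bash
python3 -m inch '{"xyz":[[0,0,0],[0,0,0],[0,0,0],[0,0,0],[0,0,0],[0,0,0]],"turn":[[0,0,0],[0,0,0],[0,0,0],[0,0,0],[0,0,0],[0,0,0]],"hand":[1,1,1,1,1,1]}'
python3 -c "
from go import *
delta([.603,.092,.26],[.96,.27])"
```

```text
clock: 6.98
eef_pos: [0.6035, 0.0905, 0.0726]
tool_rot: [-1.9, -2.502, 0.0]
wrist_force: [-0.4, -0.1, 0.1]
width: 0.0197
grip_force: 40.0
t 6.98 tcp [0.6035 0.0905 0.0726] shift cm [ 1.500e-01 -1.000e-02 -1.874e+01] yaw -0.0021419303720215943 level [-0. -0.  0.] F [-0.41 -0.07  0.08] w 0.0197
```

```bash
python3 -m inch '{"xyz":[[0,0,-0.5],[0,0,-1.5],[0,0,-2.2],[0,0,-2.2],[0,0,-2.2],[0,0,-2.2],[0,0,-2.2],[0,0,-2],[0,0,-1],[0,0,0]],"turn":[[0,0,0],[0,0,0],[0,0,0],[0,0,0],[0,0,0],[0,0,0],[0,0,0],[0,0,0],[0,0,0],[0,0,0]],"hand":[1,1,1,1,1,1,1,1,1,1]}'
python3 -c "
from go import *
delta([.535,-.10,.22],[-.134,.991])"
```

```text
clock: 7.82
eef_pos: [0.6044, 0.0909, 0.2349]
tool_rot: [1.898, 2.5, 0.004]
wrist_force: [0.7, 0.3, -1.4]
width: 0.0193
grip_force: 40.0
t 7.82 tcp [0.6044 0.0909 0.2349] shift cm [-16.52 -11.82   1.46] yaw -1.4333191355307489 level [0.004 0.    0.   ] F [ 0.74  0.34 -1.36] w 0.0193
```

```bash
python3 -m inch '{"xyz":[[-1,-0.7,0],[-2.2,-1.6,0.2],[-2.4,-1.7,0.2],[-2.4,-1.7,0.2],[-2.4,-1.7,0.2],[-2.4,-1.7,0.2],[-2.2,-1.6,0.2],[-1.5,-1.1,0],[0,0,0],[0,0,0]],"turn":[[0,0,0],[0,0,0],[0,0,0],[0,0,0],[0,0,0],[0,0,0],[0,0,0],[0,0,0],[0,0,0.1],[0,0,0.12]],"hand":[1,1,1,1,1,1,1,1,1,1]}'
python3 -m inch '{"xyz":[[0,0,0],[0,0,0],[0,0,0],[0,0,0],[0,0,0],[0,0,0],[0,0,0],[0,0,0],[0,0,0],[0,0,0]],"turn":[[0,0,0.125],[0,0,0.125],[0,0,0.125],[0,0,0.125],[0,0,0.125],[0,0,0.125],[0,0,0.125],[0,0,0.125],[0,0,0.125],[0,0,0.125]],"hand":[1,1,1,1,1,1,1,1,1,1]}'
python3 -m inch '{"xyz":[[0,0,0],[0,0,0],[0,0,0]],"turn":[[0,0,0.125],[0,0,0.1],[0,0,0]],"hand":[1,1,1]}'
python3 - <<'E'
from go import *
import m
print(tool()[0]["joints"])
f=grab("wrist"); save(f,"w2.png"); m.measure(f); m.measure(grab("scene")); m.measure(grab("side"));delta([.53,-.246,.17],[-.134,.991])
E
```

```text
clock: 8.65
eef_pos: [0.5319, -0.1029, 0.2187]
tool_rot: [-2.17, -2.268, 0.004]
wrist_force: [0.1, 0.2, -1.1]
width: 0.0193
grip_force: 40.0
clock: 9.48
eef_pos: [0.5326, -0.101, 0.2189]
tool_rot: [-3.089, -0.572, 0.005]
wrist_force: [-0.1, -0.5, -1.9]
width: 0.0191
grip_force: 40.0
clock: 9.73
eef_pos: [0.5327, -0.1008, 0.2191]
tool_rot: [3.133, 0.224, -0.005]
wrist_force: [0.5, 0.0, -1.7]
width: 0.0192
grip_force: 40.0
[ 0.1495  0.3834 -0.0914  2.0125  0.051   0.7508 -1.4007]
marks ((601.6854248046875, 85.3162612915039), (56.97370147705078, 58.04353713989258), 13.567140579223633)
strip n 9020 z 0.05037328779303965 ((529.0785522460938, -225.12744140625), (51.9194221496582, 196.35763549804688), 7.509343147277832)
channel 3066 0.030654245966082294 ((529.8724365234375, -230.30101013183594), (64.81233215332031, 232.19276428222656), 7.5645575523376465)
handle n 11 mean [0.7464 0.2321 0.0791] top mean [0.7466 0.2323 0.0793] ztop 0.08183726546502557
marks ((599.799072265625, 86.26952362060547), (60.99610137939453, 59.76808166503906), 12.376173973083496)
strip n 1169 z 0.048876770534798 ((5
[... 160 characters left out ...]
399780273438), (65.58450317382812, 235.61465454101562), 7.742641925811768)
handle n 11 mean [0.7448 0.2246 0.0785] top mean [0.7448 0.2246 0.0785] ztop 0.08086332694004761
marks ((674.3872680664062, 130.41693115234375), (230.4617156982422, 90.04214477539062), 37.965702056884766)
strip n 1230 z 0.04927947475911443 ((526.1130981445312, -225.13169860839844), (52.76227951049805, 198.737548828125), 7.54960823059082)
channel 536 0.030217270384444772 ((526.417724609375, -230.82550048828125), (65.97647094726562, 233.70835876464844), 7.634319305419922)
t 9.88 tcp [ 0.5334 -0.1004  0.2197] shift cm [-2.52 14.35  4.98] yaw 0.016830374391830105 level [-0.     0.002  0.   ] F [ 0.5  -0.96 -2.2 ] w 0.0198
```

View pics/w2.png

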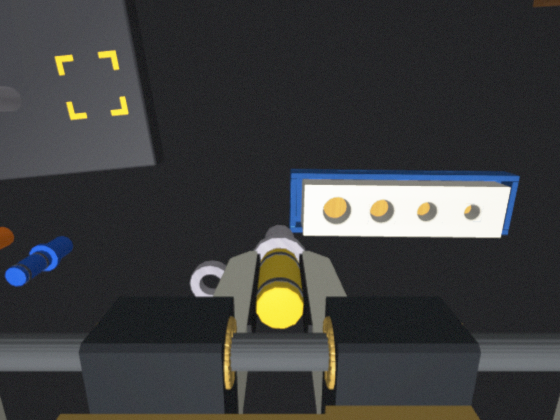

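The wrist view shows the strip at (303–508,180–238). Its holes are at (335,209), (380,209), (427,211) and (471,211), large to small, so the 18 mm hole is the one at (427,211). The strip sits about 5 mm toward +y in the channel.

Run:
```python
from go import *
f=grab("wrist");K=np.array(f["mtx"])
hsv=cv2.cvtColor(f["color"],cv2.COLOR_RGB2HSV); P=cloud(f)
g=cv2.resize(((hsv[...,1]<50)&(hsv[...,2]>175)).astype(np.uint8)*255,None,fx=1,fy=1)
cs,hr=cv2.findContours(g,cv2.RETR_CCOMP,cv2.CHAIN_APPROX_NONE)
for c,h in zip(cs,hr[0]):
    if h[3]>=0 and len(c)>10 and 290<c[:,0,0].mean()<520 and 170<c[:,0,1].mean()<240:
        uv=c[:,0,:].astype(float)
        r=np.c_[(uv[:,0]-K[0,2])/K[0,0],(uv[:,1]-K[1,2])/K[1,1],np.ones(len(uv))]@f["W"][:3,:3].T
        o=f["W"][:3,3]; p=o+r*((.050-o[2])/r[:,2])[:,None]
        print(uv.mean(0),cv2.minEnclosingCircle(p[:,:2].astype(np.float32)*1000))
# gauge foot in the picture: visible steel below the flange
t=np.deg2rad(7.53); x=np.array([np.cos(t),np.sin(t)]);y=np.array([-np.sin(t),np.cos(t)])
print("expected",np.array([.5291,-.2251])-.022*y, "rack frame dirs",x,y)
delta([*(np.array([.5291,-.2251])-.022*y),.106],y)
```

```text
[470.84444444 213.84444444] ((537.7825927734375, -289.8026123046875), 8.543427467346191)
[426.07142857 213.03571429] ((532.0186767578125, -246.3595428466797), 10.518495559692383)
[381.44117647 212.05882353] ((526.23974609375, -202.87530517578125), 12.517858505249023)
[336.27848101 211.2278481 ] ((520.4061889648438, -159.16671752929688), 14.537069320678711)
expected [ 0.531983   -0.24691028] rack frame dirs [0.99137638 0.13104529] [-0.13104529  0.99137638]
t 9.93 tcp [ 0.5336 -0.1004  0.2199] shift cm [-2.34 14.47 11.39] yaw 0.019249861642249844 level [-0.     0.001  0.   ] F [ 0.26 -0.24 -1.49] w 0.0196
```

```bash
python3 -m inch '{"xyz":[[-0.3,1.5,0],[-0.4,2.4,0.5],[-0.4,2.4,1],[-0.4,2.4,1],[-0.4,2.4,1],[-0.4,2.3,1],[-0.04,1.02,1],[0,0,1],[0,0,0.5],[0,0,0]],"turn":[[0,0,0.019],[0,0,0],[0,0,0],[0,0,0],[0,0,0],[0,0,0],[0,0,0],[0,0,0],[0,0,0],[0,0,0]],"hand":[1,1,1,1,1,1,1,1,1,1]}'
python3 -c "
from go import *
delta([.532,-.2465,.103],[-.131,.9914])"
```

```text
clock: 10.77
eef_pos: [0.5293, -0.2445, 0.1492]
tool_rot: [-3.133, -0.204, 0.003]
wrist_force: [-0.2, 1.0, -1.8]
width: 0.0193
grip_force: 40.0
t 10.77 tcp [ 0.5293 -0.2445  0.1492] shift cm [0.25 0.24 4.62] yaw -0.0010331689414746492 level [-0.002  0.002  0.   ] F [-0.18  0.99 -1.84] w 0.0193
```

```bash
python3 -m inch '{"xyz":[[0.2,0.2,1],[0,0,1],[0,0,1],[0,0,0.8],[0,0,0.4],[0,0,0],[0,0,0],[0,0,0]],"turn":[[0,0,0],[0,0,0],[0,0,0],[0,0,0],[0,0,0],[0,0,0],[0,0,0],[0,0,0]],"hand":[1,1,1,1,1,1,1,1]}'
python3 - <<'E'
from go import *
f=grab("wrist"); save(f,"w3.png")
for i in range(3): delta([.532,-.2465,.0926],[-.131,.9914]); viewer.grab_frame("scene")
E
```

```text
clock: 11.43
eef_pos: [0.5322, -0.2479, 0.1089]
tool_rot: [3.135, 0.202, 0.001]
wrist_force: [-0.5, -0.4, -1.1]
width: 0.0194
grip_force: 40.0
t 11.48 tcp [ 0.5323 -0.248   0.109 ] shift cm [-0.01 -0.15  1.64] yaw -0.0026675407369767257 level [ 0.    -0.001  0.   ] F [ 0.07  0.56 -1.19] w 0.0194
t 11.53 tcp [ 0.5323 -0.248   0.109 ] shift cm [-0.01 -0.15  1.64] yaw -0.002658630644326365 level [ 0.    -0.001  0.   ] F [ 0.69 -0.02 -2.12] w 0.0195
t 11.58 tcp [ 0.5323 -0.248   0.1091] shift cm [-0.01 -0.16  1.65] yaw -0.002681854277991391 level [ 0.    -0.001  0.   ] F [ 0.44 -0.01 -0.76] w 0.0193
```

View pics/w3.png

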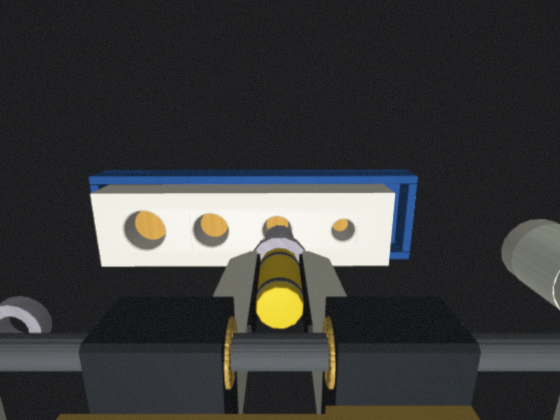

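The gauge hovers above the hole at (277,225), second from the right. I'll remeasure the strip and the visible holes from this closer view.

Run:
```python
from go import *
import m
f=grab("wrist");K=np.array(f["mtx"]); m.measure(f)
hsv=cv2.cvtColor(f["color"],cv2.COLOR_RGB2HSV); P=cloud(f)
g=((hsv[...,1]<50)&(hsv[...,2]>175)).astype(np.uint8)*255
cs,hr=cv2.findContours(g,cv2.RETR_CCOMP,cv2.CHAIN_APPROX_NONE)
for c,h in zip(cs,hr[0]):
    if h[3]>=0 and len(c)>30:
        uv=c[:,0,:].astype(float)
        r=np.c_[(uv[:,0]-K[0,2])/K[0,0],(uv[:,1]-K[1,2])/K[1,1],np.ones(len(uv))]@f["W"][:3,:3].T
        o=f["W"][:3,3]; p=o+r*((.050-o[2])/r[:,2])[:,None]
        print(uv.mean(0),cv2.minEnclosingCircle(p[:,:2].astype(np.float32)*1000),cv2.fitEllipse(p[:,:2].astype(np.float32)*1000)[:2])
delta([.532,-.2465,.0926],[-.131,.9914])
```

```text
strip n 16596 z 0.050453186474353165 ((528.6826782226562, -224.9530029296875), (51.96805953979492, 196.668212890625), 7.650559902191162)
channel 6018 0.028686526673440682 ((529.5252075195312, -230.24658203125), (64.87397766113281, 232.40216064453125), 7.51954460144043)
[342.3582 229.2985] ((537.5498046875, -290.2128601074219), 8.584932327270508) ((537.4347534179688, -290.11981201171875), (16.24291229248047, 16.511995315551758))
[210.297 229.604] ((525.8488159179688, -202.94790649414062), 12.521265983581543) ((525.8623657226562, -203.03933715820312), (24.256731033325195, 24.43355369567871))
[144.3077 229.6496] ((520.1207275390625, -159.57872009277344), 14.522850036621094) ((520.080322265625, -159.54110717773438), (28.199987411499023, 28.460430145263672))
t 11.68 tcp [ 0.5322 -0.248   0.109 ] shift cm [ 0.   -0.15  1.64] yaw -0.0026759596572709654 level [ 0.    -0.001  0.   ] F [ 0.39  0.12 -1.52] w 0.0192
```

```bash
python3 -m inch '{"xyz":[[-0.03,-0.15,0],[0,0,0.5],[0,0,0.5],[0,0,0.3],[0,0,0],[0,0,0]],"turn":[[0,0,0],[0,0,0],[0,0,0],[0,0,0],[0,0,0],[0,0,0]],"hand":[1,1,1,1,1,1]}'
python3 -m inch '{"xyz":[[0,0,0.1],[0,0,0.1],[0,0,0.1],[0,0,0.05],[0,0,0],[0,0,0]],"turn":[[0,0,0],[0,0,0],[0,0,0],[0,0,0],[0,0,0],[0,0,0]],"hand":[1,1,1,1,1,1]}'
python3 -c "
from go import *
delta([.5317,-.2466,.0926],[-.131,.9914])"
```

```text
clock: 12.18
eef_pos: [0.5313, -0.2463, 0.0951]
tool_rot: [-3.135, -0.202, 0.001]
wrist_force: [0.3, 0.3, -1.6]
width: 0.0192
grip_force: 40.0
clock: 12.68
eef_pos: [0.5315, -0.2464, 0.0921]
tool_rot: [-3.135, -0.202, 0.0]
wrist_force: [-0.5, 0.5, -1.3]
width: 0.0192
grip_force: 40.0
t 12.68 tcp [ 0.5315 -0.2464  0.0921] shift cm [ 0.01  0.02 -0.05] yaw -0.002538416500728502 level [-0.  0.  0.] F [-0.52  0.47 -1.34] w 0.0192
```

```bash
python3 -m inch '{"xyz":[[0,0,0.1],[0,0,0.05],[0,0,0],[0,0,0]],"turn":[[0,0,0],[0,0,0],[0,0,0],[0,0,0]],"hand":[1,1,1,1]}'
python3 -m inch '{"xyz":[[0,0,0.1],[0,0,0],[0,0,0]],"turn":[[0,0,0],[0,0,0],[0,0,0]],"hand":[1,1,1]}'
```

```text
clock: 13.02
eef_pos: [0.5315, -0.2464, 0.0906]
tool_rot: [-3.135, -0.202, 0.0]
wrist_force: [0.0, -0.1, -1.8]
width: 0.0194
grip_force: 40.0
clock: 13.27
eef_pos: [0.5315, -0.2464, 0.0896]
tool_rot: [3.135, 0.202, -0.0]
wrist_force: [0.2, 0.2, -1.0]
width: 0.0194
grip_force: 40.0
```

```bash
python3 -m inch '{"xyz":[[0,0,0.1],[0,0,0.1],[0,0,0.1],[0,0,0],[0,0,0]],"turn":[[0,0,0],[0,0,0],[0,0,0],[0,0,0],[0,0,0]],"hand":[1,1,1,1,1]}'
python3 -m inch '{"xyz":[[0,0,0.15],[0,0,0.15],[0,0,0.15],[0,0,0.15],[0,0,0],[0,0,0]],"turn":[[0,0,0],[0,0,0],[0,0,0],[0,0,0],[0,0,0],[0,0,0]],"hand":[1,1,1,1,1,1]}'
```

```text
clock: 13.68
eef_pos: [0.5315, -0.2464, 0.0865]
tool_rot: [-3.135, -0.202, 0.0]
wrist_force: [0.5, -1.3, -2.1]
width: 0.0192
grip_force: 40.0
clock: 14.18
eef_pos: [0.5315, -0.2463, 0.0804]
tool_rot: [-3.135, -0.202, 0.0]
wrist_force: [-0.6, -0.6, -1.4]
width: 0.0194
grip_force: 40.0
```

Foot at about 38 mm; the lifter should be met at 36 mm.

```bash
python3 -m inch '{"xyz":[[0,0,0.1],[0,0,0.1],[0,0,0.1],[0,0,0],[0,0,0]],"turn":[[0,0,0],[0,0,0],[0,0,0],[0,0,0],[0,0,0]],"hand":[1,1,1,1,1]}'
python3 -m inch '{"xyz":[[0,0,0.1],[0,0,0.1],[0,0,0.1],[0,0,0],[0,0,0]],"turn":[[0,0,0],[0,0,0],[0,0,0],[0,0,0],[0,0,0]],"hand":[1,1,1,1,1]}'
```

```text
clock: 14.6
eef_pos: [0.5316, -0.2464, 0.0777]
tool_rot: [3.135, 0.202, 0.0]
wrist_force: [-0.8, -0.3, 1.8]
width: 0.0197
grip_force: 40.0
clock: 15.02
eef_pos: [0.5317, -0.2464, 0.0747]
tool_rot: [3.135, 0.202, 0.0]
wrist_force: [-1.2, 0.6, 3.8]
width: 0.0193
grip_force: 40.0
```

```bash
python3 -m inch '{"xyz":[[0,0,0.1],[0,0,0.1],[0,0,0.1],[0,0,0.1],[0,0,0.1],[0,0,0.1],[0,0,0],[0,0,0]],"turn":[[0,0,0],[0,0,0],[0,0,0],[0,0,0],[0,0,0],[0,0,0],[0,0,0],[0,0,0]],"hand":[1,1,1,1,1,1,1,1]}'
python3 -m inch '{"xyz":[[0,0,0.1],[0,0,0.1],[0,0,0.1],[0,0,0.1],[0,0,0],[0,0,0]],"turn":[[0,0,0],[0,0,0],[0,0,0],[0,0,0],[0,0,0],[0,0,0]],"hand":[1,1,1,1,1,1]}'
```

```text
clock: 15.68
eef_pos: [0.5316, -0.2464, 0.0686]
tool_rot: [3.135, 0.202, 0.0]
wrist_force: [-0.8, 0.9, 3.2]
width: 0.0196
grip_force: 40.0
clock: 16.18
eef_pos: [0.5316, -0.2464, 0.0646]
tool_rot: [3.135, 0.202, 0.0]
wrist_force: [-0.4, -0.6, 2.7]
width: 0.0196
grip_force: 40.0
```

```bash
python3 -m inch '{"xyz":[[0,0,0.1],[0,0,0.1],[0,0,0],[0,0,0]],"turn":[[0,0,0],[0,0,0],[0,0,0],[0,0,0]],"hand":[1,1,1,1]}'
python3 -m inch '{"xyz":[[0,0,0.05],[0,0,0.05],[0,0,0],[0,0,0]],"turn":[[0,0,0],[0,0,0],[0,0,0],[0,0,0]],"hand":[1,1,1,1]}'
```

```text
clock: 16.52
eef_pos: [0.5316, -0.2465, 0.0626]
tool_rot: [3.135, 0.202, 0.0]
wrist_force: [-0.0, -0.1, 2.2]
width: 0.0193
grip_force: 40.0
clock: 16.85
eef_pos: [0.5316, -0.2464, 0.0616]
tool_rot: [3.135, 0.202, 0.0]
wrist_force: [-0.2, 0.1, 4.3]
width: 0.0192
grip_force: 40.0
```

```bash
python3 -m inch '{"xyz":[[0,0,0.05],[0,0,0],[0,0,0]],"turn":[[0,0,0],[0,0,0],[0,0,0]],"hand":[1,1,1]}'
python3 -m inch '{"xyz":[[0,0,0.03],[0,0,0],[0,0,0]],"turn":[[0,0,0],[0,0,0],[0,0,0]],"hand":[1,1,1]}'
```

```text
clock: 17.1
eef_pos: [0.5316, -0.2465, 0.0611]
tool_rot: [3.135, 0.202, 0.0]
wrist_force: [-0.6, 0.4, 4.7]
width: 0.0194
grip_force: 40.0
clock: 17.35
eef_pos: [0.5316, -0.2465, 0.0608]
tool_rot: [3.135, 0.202, 0.0]
wrist_force: [0.4, 0.7, 6.0]
width: 0.0193
grip_force: 40.0
```

```bash
python3 -m inch '{"xyz":[[0,0,0.03],[0,0,0],[0,0,0]],"turn":[[0,0,0],[0,0,0],[0,0,0]],"hand":[1,1,1]}'
python3 -m inch '{"xyz":[[0,0,0.03],[0,0,0],[0,0,0]],"turn":[[0,0,0],[0,0,0],[0,0,0]],"hand":[1,1,1]}'
```

```text
clock: 17.6
eef_pos: [0.5316, -0.2464, 0.0605]
tool_rot: [3.135, 0.202, 0.0]
wrist_force: [-0.4, -0.5, 5.2]
width: 0.0195
grip_force: 40.0
clock: 17.85
eef_pos: [0.5316, -0.2464, 0.0605]
tool_rot: [3.135, 0.202, 0.0]
wrist_force: [-0.7, 0.6, 7.9]
width: 0.0199
grip_force: 40.0
```

```bash
python3 -m inch '{"xyz":[[0,0,0.03],[0,0,0],[0,0,0]],"turn":[[0,0,0],[0,0,0],[0,0,0]],"hand":[1,1,1]}'
```

```text
clock: 18.1
eef_pos: [0.5316, -0.2465, 0.0605]
tool_rot: [3.135, 0.202, 0.0]
wrist_force: [-2.3, 0.6, 11.2]
width: 0.0193
grip_force: 40.0
```

Hard stop at the expected depth (foot about 18 mm), so the flange is seated. I'll ease off, release and rise.

```bash
python3 -m inch '{"xyz":[[0,0,-0.07],[0,0,0],[0,0,0],[0,0,0],[0,0,0],[0,0,0],[0,0,0],[0,0,0],[0,0,0],[0,0,0]],"turn":[[0,0,0],[0,0,0],[0,0,0],[0,0,0],[0,0,0],[0,0,0],[0,0,0],[0,0,0],[0,0,0],[0,0,0]],"hand":[1,0.6,0.4,0.4,0.4,0.4,0.4,0.4,0.4,0.4]}'
python3 -m inch '{"xyz":[[0,0,-0.3],[0,0,-1],[0,0,-2],[0,0,-2.5],[0,0,-2.5],[0,0,-2.5],[0,0,-2],[0,0,-1],[0,0,0],[0,0,0]],"turn":[[0,0,0],[0,0,0],[0,0,0],[0,0,0],[0,0,0],[0,0,0],[0,0,0],[0,0,0],[0,0,0],[0,0,0]],"hand":[0.4,0.4,0.4,0.4,0.4,0.4,0.4,0.4,0.4,0.4]}'
python3 - <<'E'
from go import *
f=grab("wrist"); P=cloud(f); save(f,"w4.png")
hsv=cv2.cvtColor(f["color"],cv2.COLOR_RGB2HSV);H,S=hsv[...,0].astype(int),hsv[...,1]
b=(abs(P[...,0]-.5317)<.03)&(abs(P[...,1]+.2466)<.03)
m=b&(H>18)&(H<34)&(S>120)&(P[...,2]>.085); p=P[m]; print("handle top z",np.percentile(p[:,2],[50,95]),p.mean(0)); 
fl=b&(S<70)&(P[...,2]>.052)&(P[...,2]<.062); print("flange",fl.sum(),np.median(P[fl],0))
delta([.53,-.24,.2])
E
```

```text
clock: 18.93
eef_pos: [0.5315, -0.2464, 0.0606]
tool_rot: [3.135, 0.202, -0.0]
wrist_force: [0.2, 0.2, -0.4]
width: 0.0556
grip_force: 0.0
clock: 19.77
eef_pos: [0.5315, -0.2464, 0.1988]
tool_rot: [3.135, 0.202, 0.001]
wrist_force: [0.6, 0.7, -0.1]
width: 0.0555
grip_force: 0.0
handle top z [0.30975436 0.31107584] [ 0.55126113 -0.25215212  0.26965998]
flange 390 [ 0.54013751 -0.24608646  0.05632228]
t 19.82 tcp [ 0.531  -0.2462  0.1979] shift cm [-0.02 -0.63 -0.21] yaw None level [-0.     0.001  0.   ] F [-0.05  0.05  0.27] w 0.0556
```

View pics/w4.png

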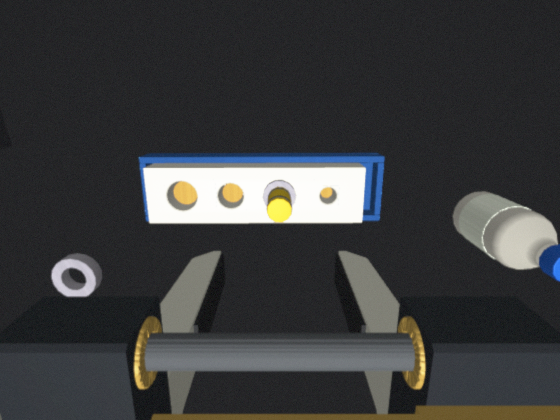

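The released gauge stands in the second hole at (279,200). Its flange top reads 56.3 mm against an expected 56 mm, so it is seated. Handing in.

```bash
python3 -c "
from station import ticket
print(ticket.close_job())"
```

```text
the job is handed in; nothing more can be done
None
```

The yellow 18 mm gauge (plug18) from the marked spot is in the 18 mm hole with its flange resting on the strip. It has been released and the job is handed in; the hand-in returned no verdict.

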